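# Dock the inspection torch

### The arm

A 7-joint arm with a two-finger parallel gripper is mounted at the origin on the work surface. World frame = base frame: x ahead of the robot, y to its left, z up, the work surface at z = 0. Lengths are in m, angles in rad, forces in N, time in s.
With the tool pointing down it reaches from about 0.35 to 0.9 m from the base axis. Payload 8.1 kg.
Tool frame: the origin (TCP) lies at the very end of the fingers, on their centre line; the grasp point (between the pads) lies 19 mm behind it; z points along the fingers, y is the line along which they close (so a half turn about z gives the same grasp; the last joint's range is limited). The gripper opens to 92 mm and grips with 3 to 60 N. Pads are 19 mm wide; open, the fingers measure 130 mm over their backs; the gripper's body (75 mm by 190 mm) begins 47 mm behind the grasp point.
Start: joints at [1.008, 0.434, 0.025, 1.573, -0.012, 1.134, -0.075], TCP at [0.277, -0.56, 0.227] pointing down, gripper open.
Joint ranges: [-2.62, 2.62], [-0.44, 2.09], [-1.27, 1.32], [0.08, 2.57], [-1.32, 4.46], [0.12, 2], [-2.74, 2.74]. Speed limits (rad/s): [2.22, 2.22, 3.01, 3.01, 3.14, 3.14, 3.14].

### API

Orientations are given as a rotation vector (axis times angle).
In Python, from cell import readout, cams, job gives the robot as it stands.
- The arm moves only by the tool drive_tool, never from a script. Its argument "commands" is a list of rows, each a list of 3 entries, a list of its own where there are three numbers: the turn, a rotation vector about the tool's x, y, z in rad, then the shift along the tool's x, y, z in cm, then the gripper's target within -1 to 1 (fully open at 1, half-way at 0, shut at -1). A call has 1 to 20 rows; each row is the pose to reach, as a shift and turn from the pose commanded when the call began, along the tool's axes at that moment; what a row does not reach only later rows make up. A row lasts 1/12 s, in which the tool goes at most 41.7 mm and 7.16 degrees, less where a joint would pass 70% of its speed; a pose out of reach is approached as far as the arm can. A call with a gripper value outside its range is refused whole. The fingers move at their own pace and stop on an object; "newtons" is the grip in N (left out, the last holds). Time passes only in rows, so rows that repeat a pose let the fingers close. It gives the time, the measured TCP pose, the force, the opening and the grip force at its end, in the units of the state.
- readout.observe(): the state, without advancing time (a new reading comes with each control period).
- cams.get_image(name): name is "side" or "top" or "wrist"; returns the picture (420x560x3 uint8, blue, green, red); there is no depth.
- cams.camera_info(name): a dict with "camera_matrix" (3x3 intrinsics, pixels), "R" (3x3) and "t" (3): a world point X has camera coordinates R X + t. Camera axes: x right, y down, z forward; pixel columns grow to the right and rows downward; lengths in m; the calibration is good to about 2 mm. A picture is of the moment at which its call begins: read the wrist's pose just before it. camera_info takes no time and is no camera call; for the wrist camera it gives the pose at the moment of the call.
- job.sign_off(): hands the job in; it is judged then, once.
The state is a dict: "clock": time; "joints": joint angles; "dq": joint speeds; "joint_efforts": joint torques, N m; "position": TCP position; "ee_rot": TCP orientation; "force": force on the tool from outside, world axes, zero at the start; "ft_torque": the same for the moment, N m; "width": opening from 0.0 (shut) to 1.0 (fully open); "gripper_force": force on a finger pad.
Only numpy, scipy, OpenCV 4.12 (cv2) and the standard library are available. Lean on these libraries where they do the work, as an engineer would, in place of code of your own. Each camera call takes 0.05 s, during which the arm holds its last target. There are 200 camera calls.

### The job

Put the inspection torch that lies on the desk away in its sloping dock: lens end uphill beneath the dust hood, barrel resting in the open cradle and pushed down past the sprung jaw until it sits fully home in the fork clip with the jaw closed over it. Let go of it, and leave the jar, the tub and the bottle where they stand.

Things in the scene. Friction and masses are not known exactly. Their poses are not given: they have to be found in the camera images.
- torch: Loose inspection torch, 194 mm long, lying flat on the desk, lens roughly away from the robot. Round aluminium barrel, 18 mm diameter, x = -72 to 72 mm; 26 mm square steel head with lens, x = 72 to 104; 26 mm square black tail cap, x = -90 to -72. Origin: on the axis, mid-barrel, 13 mm above the desk at the start. x points along the axis to the lens.
- torch_lens (a point): Centre of the lens, on the torch's axis, 104 mm from the torch's origin.
- bed: Dock's black bed, fixed, sloping up away from the robot at 25 degrees, carrying cradle, clip and hood. Origin: where the home torch's origin belongs (slack along x: 8 mm down, 12 up), 110 mm above the desk. x: uphill along the home torch; y: level, to the left; z: square to the slope. Plate 90 mm wide, x = -90 to 135, top face z = -34 mm. Free for fingers between cradle and clip.
- jaw (a joint): Sprung steel jaw of the clip, hinged along the bed's x axis low on the clip's +y side. 0 = closed, grows to 0.5 rad as it swings outwards; the barrel must push it to about 0.15 rad to pass, with some 5 to 15 N; it springs back by itself to 0.
- jaw_nose (a point): Middle of the jaw's rounded nose (4 mm radius, 22 mm long along the bed's x), which closes over the barrel; with the jaw closed it lies at x 52, y 8, z 11.5 mm in the bed's frame.
- jar: Bystander: small white jar with a white cap, 44 mm in diameter, 62 mm tall. Origin under its centre.
- bottle: Bystander: amber glass bottle with a black cap, 52 mm in diameter, 130 mm tall. Origin under its centre.
- tub: Bystander: white tub with a black cap, 68 mm in diameter, 70 mm tall. Origin under its centre.
- clip (a point): Centre of the home barrel in the fork clip, bed x 52, y 0, z 0 mm. Clip x = 40 to 64: floor z = -9; fixed prong on the -y side, inner face y = -10; sprung steel jaw on the +y side. Both flare outwards up to z = 26, where the mouth is 27 mm wide. The torch's square head does not fit the clip: carry it over the top; it belongs between clip and hood's spine.
- cradle (a point): Centre of the home barrel in the open cradle near the bed's lower end, bed x -51, y 0, z 0 mm. Cradle x = -60 to -42: floor z = -9, two fixed prongs 21 mm apart, flared up to z = 14. The tail cap belongs downhill of it.
- hood (a point): Middle of the lower front edge of the dust hood's roof, bed x 92, y 0, z 66 mm. The roof is 44 mm wide, 4 mm thick, parallel to the bed, and runs uphill to an 18 mm wide upright spine whose near face is at bed x 130; open at the front and sides.

How it is judged:
By the outcome, as a careful person would: the job done as asked, in the order asked, and still so for the second after the job is handed in, with the robot touching nothing.
It also fails if it takes over 51 s, if anything falls off the work surface, if the arm or the gripper's body presses on something with over 40 N, if the wrist force passes 120 N, or if a joint passes its speed limit or range.

## Working session

There is one attempt and no reset: what is moved stays moved. The work goes in short steps, Python scripts to look and compute and a tool call to move; the robot and the scene stay as the last step left them, time stands still between calls to the robot, and variables do not carry over. Pictures are saved under pics/ and viewed, at most 10 in all, crops included, and the job is handed in when it is done.

Besides the shell and the picture viewer there is one more tool, called after ">>>" as name([rows], argument=value, ...), one row to a line, values as JSON. drive_tool: Moves the arm, as the interface text tells. Its arguments: {"type":"object","properties":{"commands":{"type":"array"},"newtons":{"type":"number"}},"required":["commands"]}

```bash
mkdir -p pics
python3 - <<'E'
from cell import readout,cams
import cv2,numpy as np
s=readout.observe();print(s)
a=cams.get_image("side");b=cams.get_image("top")
cv2.imwrite("pics/side0.png",a);cv2.imwrite("pics/top0.png",b)
for n in("side","top"):print(cams.camera_info(n))
E
```

```text
{'clock': 0.0, 'joints': array([ 1.00838518,  0.43522888,  0.02497975,  1.57406455, -0.01158555,
        1.13398527, -0.07510687]), 'dq': array([ 1.73986791e-04,  2.27575278e-03, -2.34451305e-04, -4.67204303e-04,
        6.14043829e-06, -9.38733342e-04,  1.21079712e-03]), 'joint_efforts': array([ 2.02876501e-03, -6.67855954e+01,  9.85342786e-01, -3.14450955e+01,
       -6.08766871e-02,  4.32056480e-02,  1.34619095e-04]), 'position': array([ 0.27708666, -0.55967474,  0.22595397]), 'ee_rot': array([-3.05753898e+00, -7.15474786e-01,  7.87623481e-04]), 'force': array([ 0.83722398, -0.03511984,  0.13745583]), 'ft_torque': array([ 0.0256547 ,  0.02091275, -0.030241  ]), 'gripper_force': 0.0, 'width': 1.0013432280726569}
{'camera_matrix': array([[530.79776694,   0.        , 278.86483586],
       [  0.        , 530.79776694, 209.05323899],
       [  0.        ,   0.        ,   1.        ]]), 'R': array([[-9.84654177e-01, -1.74516180e-01,  5.04903286e-04],
       [-1.09258173e-01,  6.14194666e-01, -7.81554581e-01],
       [ 1.36083811e-01, -7.69616148e-01, -6.23836663e-01]]), 't': array([0.63030055, 0.19120096, 1.35975487])}
{'camera_matrix': array([[529.99836617,   0.        , 278.85032582],
       [  0.        , 529.99836617, 207.75113177],
       [  0.        ,   0.        ,   1.        ]]), 'R': array([[-0.00310076, -0.99996267, -0.0080651 ],
       [-0.9928467 ,  0.00404112, -0.11932771],
       [ 0.11935585,  0.0076374 , -0.99282216]]), 't': array([0.0189412 , 0.65632516, 1.58250586])}
```

View pics/side0.png

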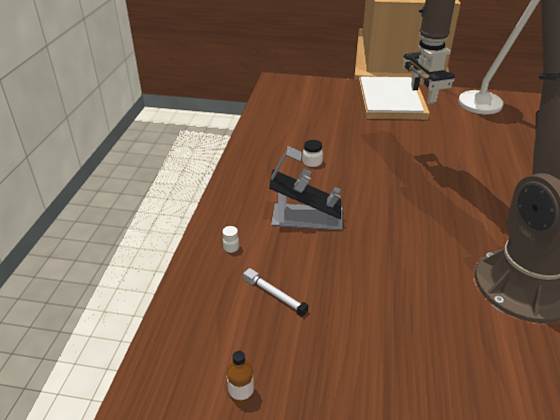

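View pics/top0.png

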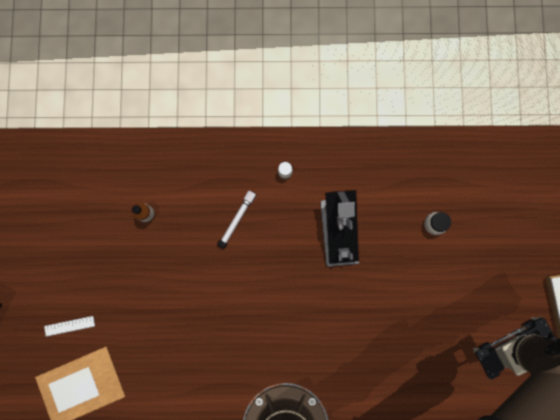

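The side view shows the torch from (250,277) at the lens to (303,309) at the tail, and the dock near (305,200). In the top view the torch runs from (251,195) to (222,245). The dock is at (342,228), the jar at (285,170), the tub at (437,223) and the bottle at (143,212).

```bash
cat > h.py <<'E'
import numpy as np,cv2
from cell import readout,cams
from scipy.spatial.transform import Rotation as Ro
def ray(info,px):
    K,R,t=info["camera_matrix"],info["R"],info["t"]
    d=R.T@np.linalg.solve(K,[px[0],px[1],1.]);return -R.T@t,d
def onz(info,px,z):
    c,d=ray(info,px);return c+d*(z-c[2])/d[2]
def tri(i1,p1,i2,p2):
    c1,d1=ray(i1,p1);c2,d2=ray(i2,p2)
    s=np.linalg.lstsq(np.c_[d1,-d2],c2-c1,rcond=None)[0]
    a,b=c1+d1*s[0],c2+d2*s[1];return (a+b)/2,np.linalg.norm(a-b)
def proj(info,X):
    p=info["camera_matrix"]@(info["R"]@np.asarray(X)+info["t"]);return p[:2]/p[2]
E
python3 - <<'E'
from h import *
T=cams.camera_info("top")
a=cv2.imread("pics/top0.png");b=cv2.imread("pics/side0.png")
print("lens,tail",onz(T,(251.5,194),.013),onz(T,(222,246),.013))
for n,p,z in(("jar",(285,170),.062),("tub",(438,222),.07),("dock",(342,228),.1)):print(n,onz(T,p,z))
A=cv2.resize(a[180:275,205:375],None,fx=4.6,fy=4.6,interpolation=cv2.INTER_CUBIC)
B=cv2.resize(b[140:235,255:355],None,fx=6,fy=6,interpolation=cv2.INTER_CUBIC)
cv2.imwrite("pics/topc.png",A);cv2.imwrite("pics/sidec.png",B)
E
```

```text
lens,tail [0.70313785 0.10202941 0.013     ] [0.54138084 0.19261701 0.013     ]
jar [ 0.76929331 -0.00265738  0.062     ]
tub [ 0.60793428 -0.45859369  0.07      ]
dock [ 0.58861919 -0.16864138  0.1       ]
```

View pics/topc.png

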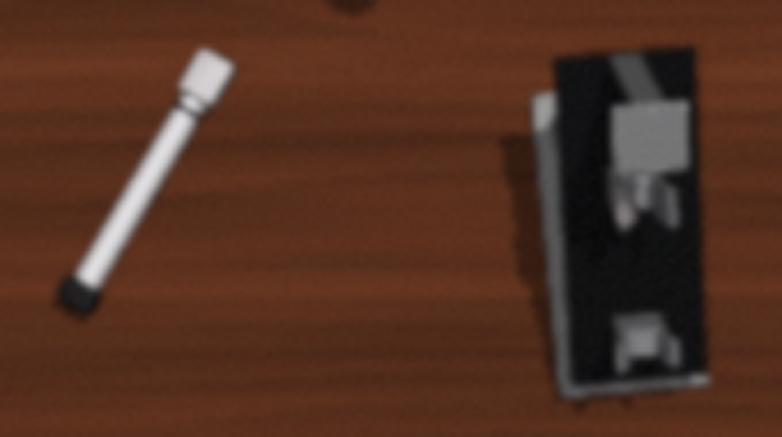

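View pics/sidec.png

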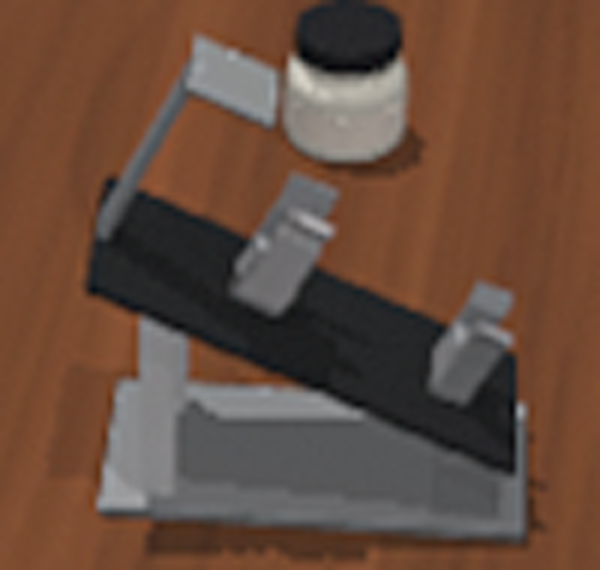

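The top crop shows the plate's corners at about (555,58), (693,47), (706,375) and (572,388). The hood roof is at (650,135), the clip at (645,200) and the cradle at (645,340). The torch's tail is at (78,296) and its lens at (220,58). The side crop shows the jaw and cradle prongs with nothing in the way.

Run:
```python
from h import *
T=cams.camera_info("top");S=cams.camera_info("side")
f=lambda p:(np.array(p)+.5)/4.6-.5+np.array([205,180])
g=lambda p:(np.array(p)+.5)/6-.5+np.array([255,140])
c,s=np.cos(np.radians(25)),np.sin(np.radians(25))
bx=[(135,45),(135,-45),(-90,-45),(-90,45)]
P=np.array([onz(T,f(p),.110+.001*(x*s-34*c)) for p,(x,y) in zip([(555,58),(693,47),(706,375),(572,388)],bx)])
print(P)
m=[np.array([.001*(x*c+34*s),.001*y]) for x,y in bx]
m=np.array(m)
U=P[:,:2].mean(0);M=m.mean(0);H=(m-M).T@(P[:,:2]-U)
th=np.arctan2(H[0,1]-H[1,0],H[0,0]+H[1,1]);R2=np.array([[np.cos(th),-np.sin(th)],[np.sin(th),np.cos(th)]])
o=U-R2@M;print("yaw",np.degrees(th),"origin",o,"res mm",1e3*(P[:,:2]-o-m@R2.T))
R=Ro.from_euler("ZY",[th,-np.radians(25)]).as_matrix();O=np.r_[o,.11]
for n,b in dict(hood=(92,0,66),hoodL=(92,22,66),hoodR=(92,-22,66),clip=(52,0,0),nose=(52,8,11.5),cradle=(-51,0,0),plFL=(-90,45,-34),plBL=(135,45,-34)).items():
    X=O+R@np.array(b)*.001
    print(n,X.round(3),"topcrop",((proj(T,X)-[205,180]+.5)*4.6).round(),"sidecrop",((proj(S,X)-[255,140]+.5)*6).round())
# torch: lens top corner check
le=onz(T,f((218,62)),.013);ta=onz(T,f((76,302)),.013);print(le,ta,np.linalg.norm(le-ta),np.degrees(np.arctan2(*(le-ta)[[1,0]])))
print("head/barrel joint",onz(T,f((193,108)),.013),"barrel end",onz(T,f((90,282)),.013))
print(tri(T,f((218,62)),S,(249,276)), cams.camera_info("wrist"))
```

```text
[[ 0.68932382 -0.11815635  0.136239  ]
 [ 0.69592245 -0.20472404  0.136239  ]
 [ 0.49301981 -0.2219541   0.04114989]
 [ 0.48482384 -0.13402111  0.04114989]]
yaw 4.676264569855683 origin [ 0.55612725 -0.17254781] res mm [[ 0.59976841 -1.6049786 ]
 [-0.13890903  1.5277451 ]
 [ 0.19890505  0.92232654]
 [-0.65976444 -0.84509304]]
hood [ 0.611 -0.168  0.209] topcrop [651. 170.] sidecrop [274. 104.]
hoodL [ 0.61  -0.146  0.209] topcrop [614. 173.] sidecrop [271. 131.]
hoodR [ 0.613 -0.19   0.209] topcrop [688. 167.] sidecrop [277.  78.]
clip [ 0.603 -0.169  0.132] topcrop [638. 196.] sidecrop [287. 243.]
nose [ 0.598 -0.161  0.142] topcrop [628. 203.] sidecrop [297. 235.]
cradle [ 0.51  -0.176  0.088] topcrop [645. 347.] sidecrop [481. 329.]
plFL [ 0.485 -0.133  0.041] topcrop [571. 387.] sidecrop [518. 469.]
plBL [ 0.689 -0.117  0.136] topcrop [553.  59.] sidecrop [ 86. 282.]
[0.7060112  0.10047655 0.013     ] [0.54366847 0.19532566 0.013     ] 0.18801998753651628 -30.295706538023754
head/barrel joint [0.67460315 0.11732122 0.013     ] barrel end [0.55705192 0.1860468  0.013     ]
(array([0.70411115, 0.10066988, 0.00400456]), np.float64(0.006432748275562863)) {'camera_matrix': array([[306.88343439,   0.        , 281.50247978],
       [  0.        , 306.88343439, 208.70258406],
       [  0.        ,   0.        ,   1.        ]]), 'R': array([[ 0.44383826, -0.89610515, -0.00177566],
       [-0.8672659 , -0.43005125,  0.25081025],
       [-0.22551598, -0.10977922, -0.96803464]]), 't': array([-0.6243394 , -0.03071842,  0.38929038])}
```

The model agrees with the side view to within about 2 mm at the hood, clip, cradle and plate. The torch is 188 to 194 mm long at yaw -30°. Next is the approach, with the tool's x along the torch's -x so that the wrist camera ends up downhill at the dock.

```bash
cat >> h.py <<'E'
def down(xyaw):  # tool pointing down, tool x at yaw (deg)
    return Ro.from_euler("ZX",[xyaw,180],degrees=True)
def go(Rt,p):
    s=readout.observe();R=Ro.from_rotvec(s["ee_rot"])
    print("clock",round(s["clock"],2),"pos",s["position"].round(4),"turn",(R.inv()*Rt).as_rotvec().round(3),"shift cm",(100*R.inv().apply(np.array(p)-s["position"])).round(2),"F",s["force"].round(1),"w",round(s["width"],3),"j7",s["joints"].round(2))
E
python3 - <<'E'
from h import *
go(down(150),[.642,.1375,.30]);go(down(150),[.642,.1375,.18])
E
```

```text
clock 0.1 pos [ 0.2771 -0.5597  0.226 ] turn [-1.000e-03 -1.000e-03 -2.158e+00] shift cm [ 63.63 -46.3   -7.34] F [0.7 0.9 0.3] w 1.003 j7 [ 1.01  0.44  0.02  1.57 -0.01  1.13 -0.08]
clock 0.1 pos [ 0.2771 -0.5597  0.226 ] turn [-1.000e-03 -1.000e-03 -2.158e+00] shift cm [ 63.64 -46.29   4.66] F [0.7 0.9 0.3] w 1.003 j7 [ 1.01  0.44  0.02  1.57 -0.01  1.13 -0.08]
```

>>> drive_tool([
  [[0,0,0],[0,0,-8],1],
  [[0,0,0],[0,0,-8],1],
  [[0,0,0],[0,0,-8],1],
  [[0,0,-2.158],[63.6,-46.3,-8],1],
  [[0,0,-2.158],[63.6,-46.3,-8],1],
  [[0,0,-2.158],[63.6,-46.3,-8],1],
  [[0,0,-2.158],[63.6,-46.3,-8],1],
  [[0,0,-2.158],[63.6,-46.3,-8],1],
  [[0,0,-2.158],[63.6,-46.3,-8],1],
  [[0,0,-2.158],[63.6,-46.3,-8],1],
  [[0,0,-2.158],[63.6,-46.3,-8],1],
  [[0,0,-2.158],[63.6,-46.3,-8],1],
  [[0,0,-2.158],[63.6,-46.3,-8],1],
  [[0,0,-2.158],[63.6,-46.3,-8],1],
  [[0,0,-2.158],[63.6,-46.3,-8],1],
  [[0,0,-2.158],[63.6,-46.3,-8],1],
  [[0,0,-2.158],[63.6,-46.3,-8],1],
  [[0,0,-2.158],[63.6,-46.3,-8],1],
  [[0,0,-2.158],[63.6,-46.3,-8],1],
  [[0,0,-2.158],[63.6,-46.3,-8],1],
], newtons=30)

```text
clock: 1.77
position: [0.6061, 0.0692, 0.3065]
ee_rot: [-0.855, -3.023, 0.0]
force: [-0.3, -0.2, 0.3]
width: 1.002
gripper_force: 0.0
```

Run:
```python
from h import *
go(down(150),[.642,.1375,.17])
```

```text
clock 1.77 pos [0.6061 0.0692 0.3065] turn [-0.    -0.    -0.028] shift cm [ 0.51  7.7  13.64] F [-0.3 -0.2  0.3] w 1.002 j7 [ 0.22  0.43 -0.63  1.45  0.26  1.34  0.59]
```

>>> drive_tool([
  [[0,0,-0.028],[0.5,7.7,13.5],1],
  [[0,0,-0.028],[0.5,7.7,13.5],1],
  [[0,0,-0.028],[0.5,7.7,13.5],1],
  [[0,0,-0.028],[0.5,7.7,13.5],1],
  [[0,0,-0.028],[0.5,7.7,13.5],1],
  [[0,0,-0.028],[0.5,7.7,13.5],1],
  [[0,0,-0.028],[0.5,7.7,13.5],1],
])

```text
clock: 2.35
position: [0.6424, 0.1351, 0.1728]
ee_rot: [0.822, 3.031, 0.0]
force: [-0.2, 0.5, 0.5]
width: 1.002
gripper_force: 0.0
```

Run:
```python
from h import *
import json
W=cams.camera_info("wrist");im=cams.get_image("wrist");cv2.imwrite("pics/w1.png",im)
np.savez("w1.npz",**W)
go(down(150),[.642,.1375,.17])
```

```text
clock 2.4 pos [0.6428 0.1348 0.1735] turn [ 0.001  0.002 -0.006] shift cm [0.21 0.19 0.35] F [0.5 0.5 0.1] w 0.998 j7 [ 0.09  0.6  -0.6   1.52  0.36  1.13  0.46]
```

View pics/w1.png

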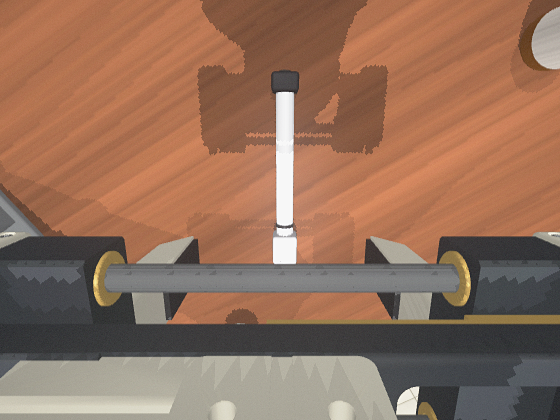

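The wrist picture shows the torch straight along the image column. The tail-cap-to-barrel edge is at (285,93) and the barrel-to-head edge at (285,228), with the barrel centred between the fingers.

Run:
```python
from h import *
W=dict(np.load("w1.npz"));im=cv2.imread("pics/w1.png")
g=im.min(2)
c={}
for r in(105,130,160,190,215):
    x=np.where(g[r,260:310]>150)[0]+260;c[r]=(x.min()+x.max())/2;print(r,x.min(),x.max())
pa=onz(W,(c[105],105),.02);pb=onz(W,(c[215],215),.02)
d=pb-pa;print("yaw",np.degrees(np.arctan2(d[1],d[0])))
A=onz(W,(285,93),.024);B=onz(W,(285,228),.024);L=np.linalg.norm(B-A);print(A,B,L)
u=d/np.linalg.norm(d);o=pa+u*(u@((A+B)/2-pa));o[2]=.013;print("origin",o)
yaw=np.degrees(np.arctan2(d[1],d[0]))
p=o+u*.022;p[2]=.003;print(p)
go(down(yaw+180),p)
```

```text
105 276 293
130 276 293
160 276 293
190 276 292
215 276 292
yaw -30.454950270017683
[0.55874837 0.18865767 0.024     ] [0.6738628  0.12177463 0.024     ] 0.13313404323812053
origin [0.61593926 0.15459313 0.013     ]
[0.63490387 0.14344219 0.003     ]
clock 2.4 pos [0.6428 0.1348 0.1735] turn [0.001 0.002 0.001] shift cm [ 1.15  0.33 17.05] F [0.5 0.5 0.1] w 0.998 j7 [ 0.09  0.6  -0.6   1.52  0.36  1.13  0.46]
```

>>> drive_tool([
  [[0,0,0],[0.65,0.33,10],1],
  [[0,0,0],[0.65,0.33,10],1],
  [[0,0,0],[0.65,0.33,13],1],
  [[0,0,0],[0.65,0.33,15],1],
  [[0,0,0],[0.65,0.33,16],1],
  [[0,0,0],[0.65,0.33,16.7],1],
  [[0,0,0],[0.65,0.33,16.7],1],
  [[0,0,0],[0.65,0.33,16.7],1],
])

```text
clock: 3.07
position: [0.6397, 0.1419, 0.007]
ee_rot: [0.821, 3.029, 0.002]
force: [-0.9, 0.2, 0.4]
width: 1.0
gripper_force: 0.0
```

Run:
```python
from h import *
go(down(149.5),[.6397,.1410,.003])
```

```text
clock 3.07 pos [0.6397 0.1419 0.007 ] turn [0.002 0.002 0.003] shift cm [-0.05 -0.08  0.4 ] F [-0.9  0.2  0.4] w 1.0 j7 [ 0.03  0.78 -0.52  1.66  0.49  0.83  0.34]
```

>>> drive_tool([
  [[0,0,0],[0,0,0.35],1],
  [[0,0,0],[0,0,0.35],-1],
  [[0,0,0],[0,0,0.35],-1],
  [[0,0,0],[0,0,0.35],-1],
  [[0,0,0],[0,0,0.35],-1],
  [[0,0,0],[0,0,0.35],-1],
  [[0,0,0],[0,0,0.35],-1],
  [[0,0,0],[0,0,0.35],-1],
  [[0,0,0],[0,0,0.35],-1],
  [[0,0,0],[0,0,0.35],-1],
  [[0,0,0],[0,0,0.35],-1],
], newtons=50)

```text
clock: 3.98
position: [0.6381, 0.1417, 0.0012]
ee_rot: [-0.821, -3.032, 0.0]
force: [0.5, 0.2, -0.4]
width: 0.321
gripper_force: 0.0
```

```bash
cat >> h.py <<'E'
Rb=Ro.from_euler("ZY",[4.68,-25],degrees=True)
O=np.array([.5561,-.1725,.110])
Rt=Rb*Ro.from_euler("Z",180,degrees=True)*Ro.from_euler("X",180,degrees=True) # tool x=-bed x, z=-bed z
def bed(x,y,z):return O+Rb.apply(np.array([x,y,z])*.001)
E
python3 - <<'E'
from h import *
print(Rt.as_matrix().round(2))
go(down(149.5),[.6397,.1410,.203])
go(Rt,bed(24,0,120))
E
```

```text
[[-0.9  -0.08  0.42]
 [-0.07  1.    0.03]
 [-0.42  0.   -0.91]]
clock 3.98 pos [0.6381 0.1417 0.0012] turn [-0.    -0.     0.003] shift cm [-1.800e-01  2.000e-02 -2.018e+01] F [ 0.5  0.2 -0.4] w 0.321 j7 [ 0.03  0.78 -0.51  1.66  0.49  0.83  0.34]
clock 3.98 pos [0.6381 0.1417 0.0012] turn [-0.133 -0.423 -0.601] shift cm [ -6.4  -32.93 -22.77] F [ 0.5  0.2 -0.4] w 0.321 j7 [ 0.03  0.78 -0.51  1.66  0.49  0.83  0.34]
```

>>> drive_tool([
  [[0,0,0],[0,0,-0.1],-1],
  [[0,0,0],[0,0,-0.1],-1],
  [[0,0,0],[0,0,-0.1],-1],
  [[0,0,0],[0,0,-0.1],-1],
  [[0,0,0],[0,0,-0.1],-1],
  [[0,0,0],[0,0,-0.1],-1],
])

```text
clock: 4.48
position: [0.6381, 0.1417, 0.0024]
ee_rot: [0.821, 3.032, 0.0]
force: [-0.8, 0.1, 2.4]
width: 0.182
gripper_force: 50.0
```

Run:
```python
from h import *
go(down(149.5),[.6397,.1410,.203])
```

```text
clock 4.48 pos [0.6381 0.1417 0.0024] turn [0.    0.    0.003] shift cm [-1.700e-01  2.000e-02 -2.006e+01] F [-0.8  0.1  2.4] w 0.182 j7 [ 0.03  0.78 -0.51  1.66  0.49  0.83  0.34]
```

>>> drive_tool([
  [[0,0,0],[0,0,-5],-1],
  [[0,0,0],[0,0,-10],-1],
  [[0,0,0],[0,0,-15],-1],
  [[0,0,0],[0,0,-20],-1],
  [[0,0,0],[0,0,-24],-1],
  [[0,0,0],[0,0,-24],-1],
  [[0,0,0],[0,0,-24],-1],
])

```text
clock: 5.07
position: [0.6407, 0.1435, 0.2499]
ee_rot: [0.819, 3.024, 0.009]
force: [1.6, 0.9, 0.0]
width: 0.179
gripper_force: 50.0
```

Run:
```python
from h import *
go(Rt,bed(-38,0,110))
```

```text
clock 5.07 pos [0.6407 0.1435 0.2499] turn [-0.128 -0.413 -0.602] shift cm [ -1.97 -36.23   5.35] F [1.6 0.9 0. ] w 0.179 j7 [ 0.09  0.54 -0.62  1.43  0.32  1.26  0.48]
```

>>> drive_tool([
  [[-0.128,-0.413,-0.602],[-1,-18,0],-1],
  [[-0.128,-0.413,-0.602],[-1,-18,0],-1],
  [[-0.128,-0.413,-0.602],[-1,-18,0],-1],
  [[-0.128,-0.413,-0.602],[-1,-18,0],-1],
  [[-0.128,-0.413,-0.602],[-2,-36.2,0],-1],
  [[-0.128,-0.413,-0.602],[-2,-36.2,2],-1],
  [[-0.128,-0.413,-0.602],[-2,-36.2,5.3],-1],
  [[-0.128,-0.413,-0.602],[-2,-36.2,5.3],-1],
  [[-0.128,-0.413,-0.602],[-2,-36.2,5.3],-1],
  [[-0.128,-0.413,-0.602],[-2,-36.2,5.3],-1],
  [[-0.128,-0.413,-0.602],[-2,-36.2,5.3],-1],
  [[-0.128,-0.413,-0.602],[-2,-36.2,5.3],-1],
  [[-0.128,-0.413,-0.602],[-2,-36.2,5.3],-1],
], newtons=60)

```text
clock: 6.15
position: [0.4725, -0.1807, 0.189]
ee_rot: [-0.111, 2.714, 0.022]
force: [0.5, -0.0, -1.5]
width: 0.18
gripper_force: 60.0
```

Run:
```python
from h import *
go(Rt,bed(-38,0,110))
W=cams.camera_info("wrist");im=cams.get_image("wrist");cv2.imwrite("pics/w2.png",im);np.savez("w2.npz",**W)
s=cams.get_image("side");cv2.imwrite("pics/s2.png",s)
for n,b in dict(cradle=(-60,0,-9),crL=(-60,10.5,14),crR=(-60,-10.5,14),clipfloor=(40,0,-9),nose=(41,8,11.5),prong=(40,-13.5,26),plL=(-90,45,-34),plR=(-90,-45,-34)).items():print(n,proj(W,bed(*b)).round(1))
```

```text
clock 6.15 pos [ 0.4725 -0.1807  0.189 ] turn [-0.001 -0.011  0.   ] shift cm [-0.47  0.13 -0.3 ] F [ 0.5 -0.  -1.5] w 0.18 j7 [ 1.19  0.22 -0.89  2.18  0.    0.43  2.  ]
cradle [283. 187.]
crL [295.7 191.8]
crR [270.5 191.8]
clipfloor [282.8 287.5]
nose [291.6 299.5]
prong [267.5 307.2]
plL [329.8 151.7]
plR [236.  151.7]
```

View pics/w2.png

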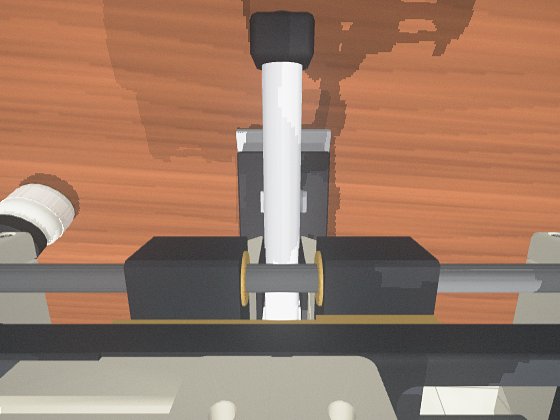

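The wrist picture shows the torch running from the tail cap at (282,40) to the pads. Below it the dock plate's front corners are at about (238,152) and (330,152), within a pixel or two of the prediction. Next I measure the lateral offset.

Run:
```python
from h import *
W=dict(np.load("w2.npz"));im=cv2.imread("pics/w2.png")
for r in(175,190,225):
    red=im[r,:,2].astype(int)-im[r,:,0]  # wood red-blue
    x=np.where(red[215:350]<25)[0]+215
    # edges in bed y at z=-34 
    out=[]
    for px in(x.min()-.5,x.max()+.5):
        c,d=ray(W,(px,r));cb=Rb.inv().apply(c-O)*1e3;db=Rb.inv().apply(d);q=cb+db*(-34-cb[2])/db[2];out.append(q.round(1))
    print("plate",r,x.min(),x.max(),out)
s=readout.observe();Rw=Ro.from_rotvec(s["ee_rot"])
for r in(80,110,150,200,225):
    x=np.where(im[r,250:315].min(1)>140)[0]+250
    c,d=ray(W,((x.min()+x.max())/2,r));cb=Rw.inv().apply(c-s["position"])*1e3;db=Rw.inv().apply(d);q=cb+db*(-17-cb[2])/db[2]
    print("barrel",r,x.min(),x.max(),"tool frame",q.round(1))
# tail cap near edge (barrel joint) 
c,d=ray(W,(282,66));cb=Rw.inv().apply(c-s["position"])*1e3;db=Rw.inv().apply(d);print("cap edge tool",(cb+db*(-23-cb[2])/db[2]).round(1))
b=cv2.imread("pics/s2.png");cv2.imwrite("pics/s2c.png",cv2.resize(b[110:235,235:385],None,fx=4.7,fy=4.7,interpolation=cv2.INTER_CUBIC))
```

```text
plate 175 238 328 [array([-67.5, -44.4, -34. ]), array([-67.5,  44.6, -34. ])]
plate 190 239 328 [array([-52.6, -43.9, -34. ]), array([-52.7,  45.1, -34. ])]
plate 225 240 326 [array([-16.5, -44.1, -34. ]), array([-16.5,  44.4, -34. ])]
barrel 80 262 301 tool frame [ 88.2  -0.7 -17. ]
barrel 110 263 301 tool frame [ 76.   -0.5 -17. ]
barrel 150 250 314 tool frame [ 58.9  -0.6 -17. ]
barrel 200 260 306 tool frame [ 35.8  -0.2 -17. ]
barrel 225 264 299 tool frame [ 23.6  -0.9 -17. ]
cap edge tool [ 92.6  -0.5 -23. ]
```

View pics/s2c.png

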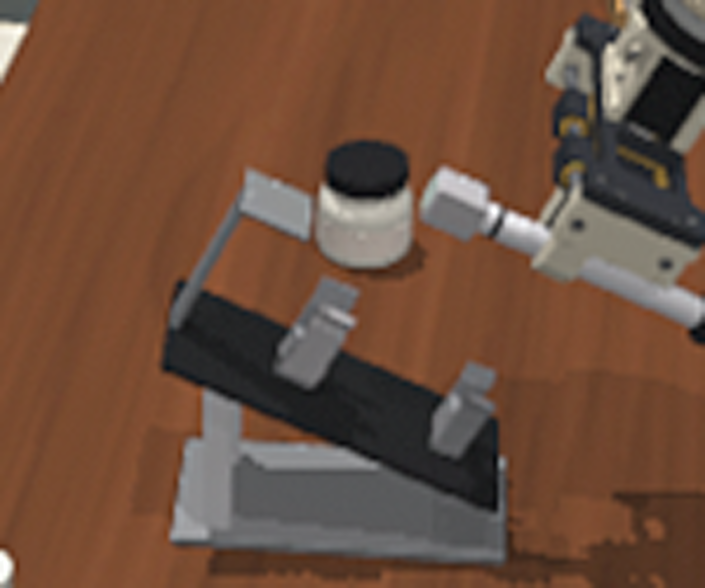

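The side crop shows the torch parallel to the bed, with its head at (455,205) clear of the hood and downhill of it. The centring error is under 1 mm.

Run:
```python
from h import *
go(Rt,bed(-38,.8,35));go(Rt,bed(23,.8,35))
```

```text
clock 6.25 pos [ 0.4734 -0.1795  0.1895] turn [-0.001 -0.01   0.004] shift cm [-0.43  0.11  7.21] F [ 1.1  0.7 -1.9] w 0.175 j7 [ 1.19  0.22 -0.89  2.18  0.    0.43  2.  ]
clock 6.25 pos [ 0.4734 -0.1795  0.1895] turn [-0.001 -0.01   0.004] shift cm [-6.53  0.09  7.15] F [ 1.1  0.7 -1.9] w 0.175 j7 [ 1.19  0.22 -0.89  2.18  0.    0.43  2.  ]
```

>>> drive_tool([
  [[0,-0.01,0.004],[-0.4,0.1,2.5],-1],
  [[0,-0.01,0.004],[-0.4,0.1,5],-1],
  [[0,-0.01,0.004],[-0.4,0.1,7.2],-1],
  [[0,-0.01,0.004],[-0.4,0.1,7.2],-1],
  [[0,-0.01,0.004],[-0.4,0.1,7.2],-1],
  [[0,-0.01,0.004],[-0.4,0.1,7.2],-1],
])

```text
clock: 6.75
position: [0.5064, -0.1761, 0.1262]
ee_rot: [-0.11, 2.703, 0.023]
force: [-0.5, -0.2, -1.9]
width: 0.179
gripper_force: 60.0
```

Run:
```python
from h import *
go(Rt,bed(23,.8,35))
```

```text
clock 6.75 pos [ 0.5064 -0.1761  0.1262] turn [-0.001 -0.    -0.   ] shift cm [-6.13  0.03  0.08] F [-0.5 -0.2 -1.9] w 0.179 j7 [ 0.92  0.34 -0.68  2.22  0.2   0.25  1.79]
```

>>> drive_tool([
  [[0,0,0],[-2,0,0.08],-1],
  [[0,0,0],[-4,0,0.08],-1],
  [[0,0,0],[-6.1,0.03,0.08],-1],
  [[0,0,0],[-6.1,0.03,0.08],-1],
  [[0,0,0],[-6.1,0.03,0.08],-1],
  [[0,0,0],[-6.1,0.03,0.08],-1],
])

```text
clock: 7.25
position: [0.5605, -0.173, 0.1509]
ee_rot: [-0.106, 2.704, 0.022]
force: [0.1, -0.3, -2.1]
width: 0.181
gripper_force: 60.0
```

Run:
```python
from h import *
go(Rt,bed(23,.8,0));go(Rt,bed(23,.8,-11))
```

```text
clock 7.25 pos [ 0.5605 -0.173   0.1509] turn [-0.003 -0.001 -0.003] shift cm [-0.18  0.17  3.52] F [ 0.1 -0.3 -2.1] w 0.181 j7 [ 0.82  0.36 -0.63  2.09  0.21  0.35  1.73]
clock 7.25 pos [ 0.5605 -0.173   0.1509] turn [-0.003 -0.001 -0.003] shift cm [-0.18  0.17  4.62] F [ 0.1 -0.3 -2.1] w 0.181 j7 [ 0.82  0.36 -0.63  2.09  0.21  0.35  1.73]
```

>>> drive_tool([
  [[0,0,0],[-0.1,0.15,0.5],-1],
  [[0,0,0],[-0.1,0.15,1.5],-1],
  [[0,0,0],[-0.1,0.15,2.5],-1],
  [[0,0,0],[-0.1,0.15,2.5],-1],
  [[0,0,0],[-0.1,0.15,2.5],-1],
])

```text
clock: 7.67
position: [0.5718, -0.1709, 0.1275]
ee_rot: [-0.105, 2.705, 0.023]
force: [-1.1, -3.1, -1.7]
width: 0.181
gripper_force: 60.0
```

Run:
```python
from h import *
go(Rt,bed(23,.8,-11))
print(Rb.inv().apply(readout.observe()["force"]))
```

```text
clock 7.67 pos [ 0.5718 -0.1709  0.1275] turn [-0.002 -0.002 -0.004] shift cm [-0.13  0.05  2.02] F [-1.1 -3.1 -1.7] w 0.181 j7 [ 0.75  0.4  -0.57  2.09  0.25  0.3   1.68]
[-1.92399009 -3.03048744 -1.01758575]
```

>>> drive_tool([
  [[0,0,0],[0,0,0.4],-1],
  [[0,0,0],[0,0,0.8],-1],
  [[0,0,0],[0,0,1.2],-1],
  [[0,0,0],[0,0,1.5],-1],
  [[0,0,0],[0,0,1.5],-1],
])

```text
clock: 8.08
position: [0.579, -0.1697, 0.1138]
ee_rot: [-0.106, 2.704, 0.023]
force: [2.9, -4.2, -4.1]
width: 0.179
gripper_force: 60.0
```

Run:
```python
from h import *
go(Rt,bed(23,.8,-11))
print(Rb.inv().apply(readout.observe()["force"]))
```

```text
clock 8.08 pos [ 0.579  -0.1697  0.1138] turn [-0.001 -0.001 -0.003] shift cm [-0.05 -0.01  0.47] F [ 2.9 -4.2 -4.1] w 0.179 j7 [ 0.71  0.43 -0.53  2.1   0.27  0.27  1.66]
[ 0.59505056 -4.45732183 -4.75367755]
```

>>> drive_tool([
  [[0,0,0],[0,0,0.2],-1],
  [[0,0,0],[0,0,0.4],-1],
  [[0,0,0],[0,0,0.5],-1],
  [[0,0,0],[0,0,0.5],-1],
])

```text
clock: 8.42
position: [0.5808, -0.1691, 0.1101]
ee_rot: [-0.107, 2.704, 0.023]
force: [-3.6, -2.9, 3.7]
width: 0.179
gripper_force: 60.0
```

Run:
```python
from h import *
go(Rt,bed(23,.8,-11))
print(Rb.inv().apply(readout.observe()["force"]))
```

```text
clock 8.42 pos [ 0.5808 -0.1691  0.1101] turn [-0.002 -0.001 -0.002] shift cm [-0.05 -0.05  0.05] F [-3.6 -2.9  3.7] w 0.179 j7 [ 0.7   0.43 -0.52  2.1   0.28  0.26  1.65]
[-1.8923893  -2.54952187  5.01832562]
```

>>> drive_tool([
  [[0,0,0],[0,-0.05,0.1],-1],
  [[0,0,0],[0,-0.05,0.2],-1],
  [[0,0,0],[0,-0.05,0.25],-1],
  [[0,0,0],[0,-0.05,0.25],-1],
])

```text
clock: 8.75
position: [0.581, -0.1692, 0.1096]
ee_rot: [-0.108, 2.704, 0.021]
force: [-29.0, 1.4, 41.1]
width: 0.182
gripper_force: 60.0
```

Run:
```python
from h import *
go(Rt,bed(23,.8,-11))
print(Rb.inv().apply(readout.observe()["force"]))
s=cams.get_image("side");t=cams.get_image("top")
a=cv2.resize(s[135:235,250:360],(440,400),interpolation=cv2.INTER_CUBIC);b=cv2.resize(t[180:280,305:385],(320,400),interpolation=cv2.INTER_CUBIC)
cv2.imwrite("pics/m3.png",np.hstack([a,b]))
S=cams.camera_info("side")
for n,p in dict(nose=(52,8,11.5),tailend=(-88,0,0),lens=(106,0,0),tailtop=(-88,13,13)).items():print(n,((proj(S,bed(*p))-[250,135])*4).round())
```

```text
clock 8.75 pos [ 0.581  -0.1692  0.1096] turn [-0.003 -0.001 -0.001] shift cm [-0.04 -0.04  0.01] F [-29.    1.4  41.1] w 0.182 j7 [ 0.69  0.43 -0.52  2.1   0.28  0.26  1.65]
[-8.66410408  3.76215477 49.42408725]
nose [216. 175.]
tailend [385. 257.]
lens [140. 150.]
tailtop [394. 256.]
```

View pics/m3.png

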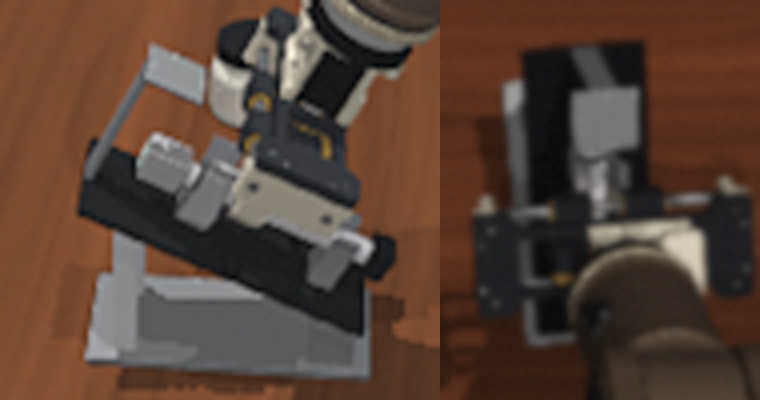

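The side view shows the head at (165,160) below the hood, just uphill of the clip, the jaw upright at (205,190), and the tail cap downhill of the cradle. A firm 49 N reaction confirms the barrel is on the floor. I ease off the pressure and release.

>>> drive_tool([
  [[0,0,0],[0,0,-0.15],-1],
  [[0,0,0],[0,0,-0.25],-1],
  [[0,0,0],[0,0,-0.25],-0.4],
  [[0,0,0],[0,0,-0.25],0],
  [[0,0,0],[0,0,-0.25],0],
  [[0,0,0],[0,0,-0.25],0],
  [[0,0,0],[0,0,-0.25],0],
  [[0,0,0],[0,0,-0.25],0],
  [[0,0,0],[0,0,-0.25],0],
])

```text
clock: 9.6
position: [0.5811, -0.1701, 0.1099]
ee_rot: [-0.106, 2.704, 0.023]
force: [0.3, 0.5, 0.7]
width: 0.497
gripper_force: 0.0
```

Run:
```python
from h import *
go(Rt,bed(10,.8,150))
print(Rb.inv().apply(readout.observe()["force"]))
```

```text
clock 9.6 pos [ 0.5811 -0.1701  0.1099] turn [-0.002 -0.001 -0.003] shift cm [ 1.280e+00  1.000e-02 -1.607e+01] F [0.3 0.5 0.7] w 0.497 j7 [ 0.7   0.43 -0.52  2.1   0.28  0.26  1.66]
[0.60431464 0.50551194 0.50513746]
```

>>> drive_tool([
  [[0,0,0],[0,0,-2],0],
  [[0,0,0],[0,0,-4],0],
  [[0,0,0],[0,0,-7],0],
  [[0,0,0],[0,0,-10],0],
  [[0,0,0],[0,0,-13],0],
  [[0,0,0],[0,0,-16],0],
  [[0,0,0],[0,0,-17],0],
  [[0,0,0],[-4,0,-17],0],
  [[0,0,0],[-7,0,-17],0],
  [[0,0,0],[-7,0,-17],0],
  [[0,0,0],[-7,0,-17],0],
  [[0,0,0],[-7,0,-17],0],
])

```text
clock: 10.6
position: [0.5721, -0.1703, 0.2928]
ee_rot: [-0.107, 2.705, 0.024]
force: [-0.0, -0.5, -0.7]
width: 0.498
gripper_force: 0.0
```

Run:
```python
from h import *
W=cams.camera_info("wrist");w=cams.get_image("wrist");s=cams.get_image("side")
go(Rt,bed(93,.8,159))
f=lambda im,r,k:cv2.resize(im[r[0]:r[1],r[2]:r[3]],None,fx=k,fy=k,interpolation=cv2.INTER_CUBIC)
p=proj(W,bed(52,0,0)).round().astype(int);print(p)
a=f(w,(max(p[1]-110,0),max(p[1]-110,0)+150,p[0]-75,p[0]+75),2.6)[:390,:390]
b=f(s,(140,235,255,355),3.9)
h=min(len(a),len(b));cv2.imwrite("pics/m4.png",np.hstack([a[:h],b[:h]]))
cv2.imwrite("pics/w4.png",w);r0=max(p[1]-110,0)
for n,q in dict(nose=(52,8,11.5),nosehi=(63,8,11.5),noselo=(41,8,11.5),prong=(40,-13.5,26),lens=(104,0,13),barrelL=(40,9,0),barrelR=(40,-9,0),crL=(-42,9,0)).items():print(n,((proj(W,bed(*q))-[p[0]-75,r0])*2.6).round())
```

```text
clock 10.7 pos [ 0.5716 -0.1707  0.2926] turn [-0.002 -0.002 -0.003] shift cm [-0.17  0.03 -0.01] F [ 0.2 -0.3 -0.2] w 0.497 j7 [ 1.01  0.23 -0.83  1.87  0.06  0.7   1.83]
[280 156]
nose [217. 290.]
nosehi [217. 319.]
noselo [217. 260.]
prong [158. 260.]
lens [196. 424.]
barrelL [219. 256.]
barrelR [173. 256.]
crL [220.  25.]
```

View pics/m4.png

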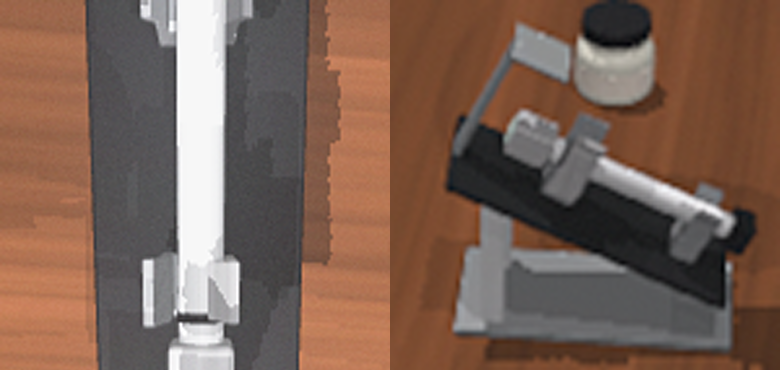

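The wrist crop shows the barrel between the prongs with the jaw's nose covering its +y side: inner edge at column 209, against about 207 to 209 predicted for a closed jaw. The head sits just uphill of the clip. The side crop shows the torch parallel to the bed, with its tail cap below the cradle.

```bash
python3 -c "
from cell import job
print(job.sign_off())"
```

```text
the job is handed in; nothing more can be done
None
```

The torch is in its dock, lens uphill under the hood, pressed home in the clip with the jaw closed over it and let go; the jar, tub and bottle were left alone, and the job was handed in at about 11 s.

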